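# Hold the caddy handle post against the sprung stop

### The arm

A 6-joint arm with a two-finger parallel gripper is mounted at the origin on the work surface. World frame = base frame: x ahead of the robot, y to its left, z up, the work surface at z = 0. Lengths are in m, angles in rad, forces in N, time in s.
With the tool pointing down it reaches from about 0.25 to 0.775 m from the base axis. Payload 4 kg.
Tool frame: the origin (TCP) lies midway between the tips of the shut fingers; the grasp point (between the pads) lies grip_point_offset behind it (grip_point_offset is the distance from the TCP to the grasp point, in m); z points along the fingers, y is the line along which they close (so a half turn about z gives the same grasp; the last joint's range is limited). The gripper opens to 94 mm and grips with 3 to 60 N. Pads are 16 mm wide; open, the fingers measure 119 mm over their backs; the gripper's body (75 mm by 177 mm) begins 78 mm behind the grasp point.
Start: joints at [-1.35, 0.087, 1.371, -0, 1.684, -0.103], TCP at [0.175, -0.521, 0.206] pointing down, gripper open.
Joint ranges: [-3.1, 3.1], [-0.76, 2.03], [0.27, 2.55], [-1.08, 4.22], [0.17, 2.65], [-2.57, 2.57]. Speed limits (rad/s): [2.79, 2.79, 3.14, 3.14, 3.14, 3.14].

### API

Orientations are given as [roll, pitch, yaw] about the fixed x, y, z axes, in that order (R = Rz(yaw) Ry(pitch) Rx(roll)).
In Python, from bench import * gives the robot as it stands. The module is installed in compiled form; this text tells all that it offers.
- The arm moves only by the tool apply_moves, never from a script. Its argument "commands" is a list of rows, each a list of 7 numbers: the turn, a rotation vector about the world's x, y, z in rad, then the shift along the world's x, y, z in m, then the opening in per cent of the stroke, from 0 (shut) to 100 (fully open). In form: [[ax, ay, az, x, y, z, jaw], ...]. A call has exactly 5 rows; each row is the pose to reach, as a shift and turn from the pose commanded when the call began; what a row does not reach only later rows make up. A row lasts 1/10 s, in which the tool goes at most 50 mm and 8.59 degrees, less where a joint would pass 70% of its speed; a pose out of reach is approached as far as the arm can. A call with a gripper value outside its range is refused whole. The fingers move at their own pace and stop on an object; the grip force is fixed at half the most. Time passes only in rows, so rows that repeat a pose let the fingers close, or fill a call up. It gives the time, the measured TCP pose, the force, the opening and the grip force at its end, in the units of the state.
- get_obs(): the state, without advancing time (a new reading comes with each control period).
- snapshot(name): name is "scene" or "side" or "wrist"; returns a dict with "pixels" (480x640x3 uint8, red, green, blue), "vertical_fov" (degrees; the focal length in pixels is half the picture's height over the tangent of half this angle, whatever the lens; pixels are square), "cx", "cy" (the principal point, pixels), "k1" (the pictures are not rectified: a ray, as slopes to the right and down, at radius r is drawn at 1 + k1 r^2 times it, then the intrinsics apply), "rvec" (rotation vector, rad) and "tvec" (3), from world to camera coordinates, as OpenCV has them. Camera axes: x right, y down, z forward; pixel columns grow to the right and rows downward; lengths in m; the calibration is good to about 2 mm. A picture is of the moment at which its call begins. There is no depth.
- close_job(): hands the job in; it is judged then, once.
Trained networks look in the newest picture that a camera, given by its name, has taken for a name from the list of things; names that differ only in an ending like _2 or _b are one class to them, and where a whole thing is asked for, a point or a joint stands for the part that bears it (a point fixed in the world has none). Each returns a list of dicts, best first, with "score" (0 to 1); they miss things now and then, are a little off and sometimes report something else, mostly with a low value. They report only what shows in the picture. A call takes as long as a camera call.
- masks_of(camera, query): "mask" (480x640 bool, what is visible of it) and "extent" ([left, top, right, bottom] in pixels, round what is visible of it).
- place_of(camera, query): "pixel" ([column, row] in pixels: a listed point, or the origin of a listed thing).
The state is a dict: "time": time; "joint_positions": joint angles; "qvel": joint speeds; "joint_torque": joint torques, N m; "tool_pos": TCP position; "ee_rot": TCP orientation; "wrist_force": force on the tool from outside, world axes, zero at the start; "wrist_torque": the same for the moment, N m; "width": finger opening in m; "finger_force": force on a finger pad.
Only numpy, scipy, OpenCV 4.12 (cv2) and the standard library are available. Lean on these libraries where they do the work, as an engineer would, in place of code of your own. Each camera call takes 0.05 s, during which the arm holds its last target. There are 200 camera calls.

### The job

Stand the taller of the two wooden handle posts upright in the long slot of the caddy base, fully down and still clear of the cork-faced sprung stop, then slide it along the slot and press it against the cork with a steady push of about 10 N, never so hard that the stop is driven to the end of its travel. Finish while still gripping the post upright and pushing it, as a third hand for the person who will drive the screw: do not let go, keep the gripper itself off the cork, and leave everything else on the sideboard where it is.

Things in the scene. Friction and masses are not known exactly. Their poses are not given: they have to be found in the camera images.
- post: The taller pale wooden handle post, loose, standing on its end: 30 mm (its x) by 46 mm (its y) by 120 mm high, the top a half round of radius 23 mm (flat sides up to 97 mm); the lowest 5 mm is stepped in by 2 mm all round. 0.08 to 0.17 kg. Origin at the centre of the underside, z up. The two ends of its y axis are alike. Grip it across the 30 mm, along its x, with the grasp about 85 to 95 mm above its foot.
- spare: A shorter post of the same wood and section, 75 mm high, standing nearby; not to be used. Origin at the centre of the underside. The two posts may have changed places.
- caddy: The condiment caddy base, fixed to the sideboard: a brown wooden board 150 mm (x) by 320 mm (y) and 28 mm high, reaching from y = -200 to +120 mm of its origin, which lies on the sideboard's surface. The slot runs along its y axis; behind the stop (y = 60 to 108 mm) stands a wooden bracket 64 mm wide, its top 112 mm above the sideboard.
- slot (a point): Centre of the slot's floor, 34 mm along -y from the caddy's origin and 8 mm above the sideboard; axes as the caddy's. The slot is 32 mm wide (x), 82 mm long (y, -41 to +41 mm), 20 mm deep, its mouth slightly chamfered. The post stands in it with its y along the slot's y; centred at slot y = -14 mm its face is 10 mm clear of the cork, at -4 mm it just touches.
- pad (a point): Cork face of the sprung stop: an upright plate 40 mm wide (x), 8 mm thick (y), 50 mm high, its underside 61 mm and its top 111 mm above the sideboard. This point is the middle of the lower edge of the face that looks to -y, towards the post; at rest this face stands 19 mm along +y from the slot's centre. Axes as the caddy's.
- stop (a joint): How far the stop is pushed back, along the caddy's +y (m): 0 at rest, 0.020 at the end of its travel. Spring of 1000 N/m with no preload: 1 mm for each newton, so 10 N is 0.010.
- dish: Small grey ceramic pinch dish, 68 mm across, 28 mm high, loose on the -y end of the caddy board, centre about 150 mm along -y from the caddy's origin. Leave alone.
- mill: Press-button salt mill of clear acrylic with steel base and head, 54 mm across, 164 mm high, standing loose. Origin at the centre of its underside. Leave alone.
- nutcracker: Steel nutcracker lying flat, about 190 mm long, 65 mm wide, 16 mm high. Origin at its middle. Leave alone.
- bowl: Round bamboo bowl, 190 mm across, 65 mm high, loose. Leave alone.
- driver: Screwdriver lying flat, waiting for the person who fastens the post. Leave alone.

How it is judged:
By the outcome, as a careful person would: the job done as asked, in the order asked, and still so for the second after the job is handed in, while the arm keeps its last pose, push and grip.
It also fails if it takes over 45 s, if anything falls off the work surface, if the arm or the gripper's body presses on something with over 40 N, if the wrist force passes 120 N, or if a joint passes its speed limit or range.

## Working session

There is one attempt and no reset: what is moved stays moved. The work goes in short steps, Python scripts to look and compute and a tool call to move; the robot and the scene stay as the last step left them, time stands still between calls to the robot, and variables do not carry over. Pictures are saved under pics/ and viewed, at most 10 in all, crops included, and the job is handed in when it is done.

Besides the shell and the picture viewer there is one more tool, called as a command line: name --pt "numbers of a row" for each row, then --argument value for the rest. apply_moves: Moves the arm, as the interface text tells. Its arguments: {"type":"object","properties":{"commands":{"type":"array"}},"required":["commands"]}

```bash
mkdir -p pics
cat > h.py <<'E'
from bench import *
import numpy as np, cv2
def cam(s):
    f=240/np.tan(np.radians(s["vertical_fov"])/2)
    R=cv2.Rodrigues(np.array(s["rvec"],float))[0]; return f,R,np.array(s["tvec"],float)
def ray(s,px):
    f,R,t=cam(s); d=np.array([(px[0]-s["cx"])/f,(px[1]-s["cy"])/f]); u=d.copy()
    for _ in range(30): u=d/(1+s["k1"]*(u@u))
    return -R.T@t, R.T@np.array([u[0],u[1],1])
def onz(s,px,z):
    o,d=ray(s,px); return o+d*(z-o[2])/d[2]
def proj(s,P):
    f,R,t=cam(s); c=R@np.array(P,float)+t; u=c[:2]/c[2]; u=u*(1+s["k1"]*(u@u)); return np.array([s["cx"],s["cy"]])+f*u
def tri(a):
    A=np.zeros((3,3));b=np.zeros(3)
    for s,px in a:
        o,d=ray(s,px); d=d/np.linalg.norm(d); M=np.eye(3)-np.outer(d,d); A+=M;b+=M@o
    return np.linalg.solve(A,b)
def save(s,n): cv2.imwrite("pics/"+n,cv2.cvtColor(s["pixels"],cv2.COLOR_RGB2BGR))
E
python3 - <<'E'
from h import *
np.set_printoptions(precision=4,suppress=True)
for c in("scene","side"):
    s=snapshot(c); save(s,c+"0.png"); o,_=ray(s,(320,240)); print(c,s["vertical_fov"],s["k1"],o)
    for q,z in(("post",0),("spare",0),("caddy",0),("slot",.008),("pad",.061),("dish",.028),("mill",0),("bowl",0),("nutcracker",0),("driver",0)):
        for r in place_of(c,q)[:2]: print(q,round(r["score"],2),np.round(r["pixel"],1),onz(s,r["pixel"],z)[:2])
o=get_obs(); print(o)
E
```

```text
scene 42.0170589062126 0.05382375882794712 [ 1.4356 -0.2259  1.5666]
post 0.9 [242.2 247. ] [ 0.4355 -0.2434]
spare 0.87 [240.5 307.4] [ 0.6316 -0.2724]
caddy 0.64 [366.3 267.6] [0.5698 0.1013]
slot 0.78 [359.8 268.7] [0.5745 0.0804]
pad 0.61 [364. 259.] [0.5752 0.0886]
dish 0.66 [318.7 280.8] [ 0.6031 -0.0459]
mill 0.88 [486.2 233.6] [0.5193 0.481 ]
bowl 0.86 [144.9 316.4] [ 0.6112 -0.5329]
nutcracker 0.74 [485.1 279.6] [0.6691 0.4262]
driver 0.81 [434.2 192.2] [0.342  0.3723]
side 47.669816821425705 -0.06896113933609961 [ 0.0176 -0.9398  1.3719]
post 0.74 [333.4 307.1] [ 0.4526 -0.2316]
spare 0.81 [391.1 295.3] [ 0.6235 -0.2791]
caddy 0.94 [314.  214.1] [0.5746 0.113 ]
pad 0.76 [314.7 207.9] [0.5644 0.0883]
dish 0.76 [341.8 239. ] [ 0.5905 -0.0421]
mill 0.87 [252.9 154.2] [0.5167 0.4786]
bowl 0.92 [442.2 366.9] [ 0.6186 -0.5405]
bowl 0.33 [315.4 206.7] [0.5945 0.1398]
nutcracker 0.83 [296.  148.5] [0.6697 0.4287]
nutcracker 0.36 [334.8 308.5] [ 0.4538 -0.2377]
driver 0.67 [219.8 191.8] [0.3372 0.3611]
{'time': 1.1, 'joint_positions': array([-1.3501,  0.0872,  1.3707, -0.0001,  1.6836, -0.1031]), 'qvel': array([-0.0011, -0.0016, -0.0003, -0.0011, -0.0001,  0.0007]), 'joint_torque': array([  0.0024, -34.0045, -30.2603,   0.072 ,   0.0236,  -0.    ]), 'tool_pos': array([ 0.175 , -0.5215,  0.2055]), 'ee_rot': array([3.1415, 0.0001, 0.3238]), 'wrist_force': array([ 1.3837, -0.4686, -0.7535]), 'wrist_torque': array([0.0472, 0.0175, 0.0087]), 'finger_force': 0.0, 'width': 0.0940664905609674}
```

View pics/scene0.png

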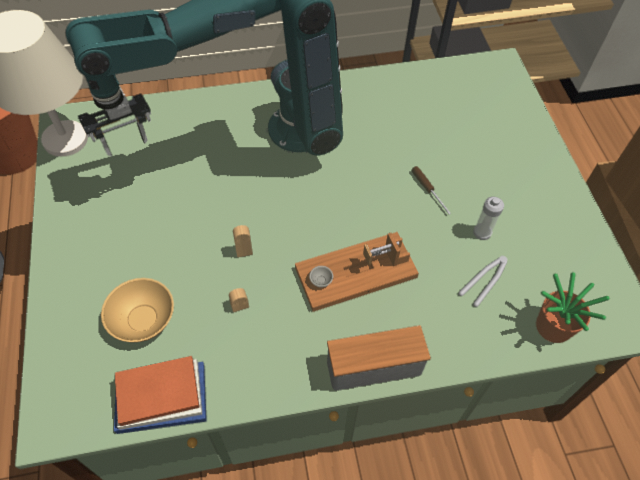

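View pics/side0.png

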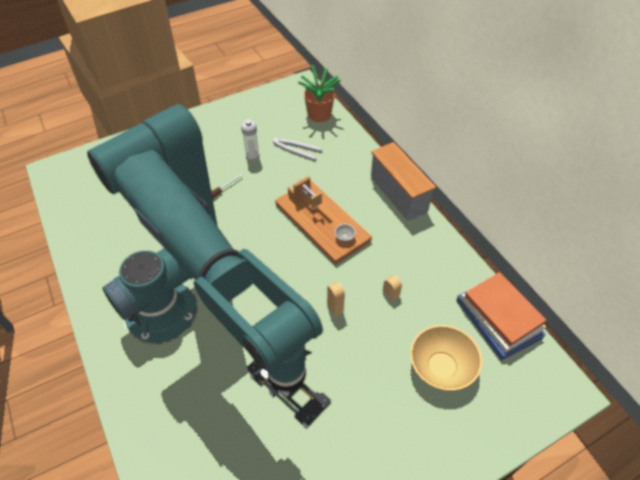

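The tall post is at about (242,243) in scene, the short one at (238,300), and the caddy has its dish end toward -y. I'll move above the tall post for a closer look.

apply_moves --pt "0 0 0.12 0.03 0.033 0.03 100" --pt "0 0 0.24 0.06 0.066 0.05 100" --pt "0 0 0.36 0.09 0.1 0.07 100" --pt "0 0 0.48 0.12 0.133 0.09 100" --pt "0 0 0.6 0.15 0.166 0.11 100"

```text
time: 1.6
tool_pos: [0.3258, -0.3539, 0.3166]
ee_rot: [3.141, 0.0, 0.928]
wrist_force: [0.4, -1.1, 0.1]
width: 0.0942
finger_force: 0.0
```

apply_moves --pt "0 0 0.12 0.025 0.03 0.01 100" --pt "0 0 0.24 0.05 0.06 0.02 100" --pt "0 0 0.36 0.07 0.08 0.02 100" --pt "0 0 0.36 0.08 0.1 0.02 100" --pt "0 0 0.36 0.08 0.1 0.02 100"

```text
time: 2.1
tool_pos: [0.4061, -0.2534, 0.3359]
ee_rot: [3.141, -0.0, 1.288]
wrist_force: [0.4, 0.2, -0.1]
width: 0.0939
finger_force: 0.0
```

Run:
```python
from h import *
np.set_printoptions(precision=4,suppress=True)
import bench; print(grip_point_offset if 'grip_point_offset' in dir(bench) else [x for x in dir(bench) if x[0]!='_'])
o=get_obs(); print(o["time"],o["tool_pos"],o["ee_rot"])
s=snapshot("wrist"); save(s,"w1.png"); print(ray(s,(320,240)),s["vertical_fov"])
for q in("post","spare","slot","caddy"):
    for r in place_of("wrist",q)[:2]: print(q,r["score"],r["pixel"],onz(s,r["pixel"],0))
```

```text
0.0188
2.1 [ 0.4061 -0.2534  0.3359] [ 3.1408 -0.0005  1.2881]
(array([ 0.4303, -0.1734,  0.5156]), array([-0.0828, -0.2928, -0.9528])) 62.13420474222708
post 0.92 [349.8, 159.3] [ 0.4526 -0.2383  0.    ]
spare 0.73 [487.5, 149.8] [ 0.6265 -0.2755  0.    ]
```

View pics/w1.png

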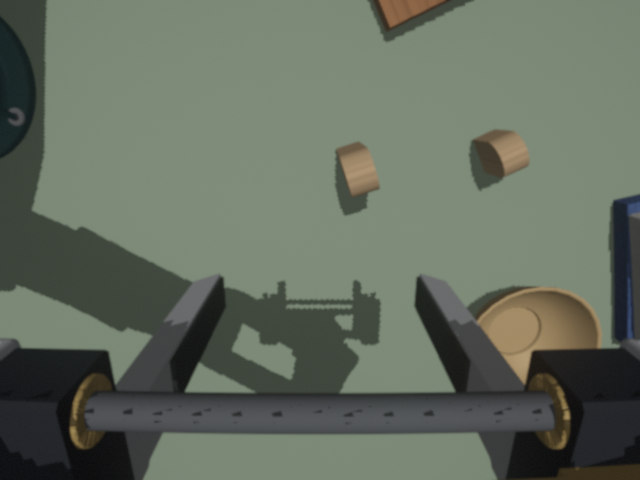

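The wrist image shows the tall post's top at about (358,168) and the spare at (500,153). I'll fit the post's pose by silhouette.

```bash
cat > fit.py <<'E'
from h import *
from scipy.optimize import minimize
a=np.linspace(0,np.pi,15)
POST=np.array([(sx*.015,.023*np.cos(t),.097+.023*np.sin(t)) for sx in(-1,1) for t in a]+[(sx*.015,sy*.023,.005) for sx in(-1,1) for sy in(-1,1)]+[(sx*.013,sy*.021,0) for sx in(-1,1) for sy in(-1,1)])
def sil(s,parts,p,z=0):
    c,n=np.cos(p[2]),np.sin(p[2]); m=np.zeros((480*4,640*4),np.uint8)
    for P in parts:
        W=np.c_[p[0]+c*P[:,0]-n*P[:,1],p[1]+n*P[:,0]+c*P[:,1],P[:,2]+z]
        h=cv2.convexHull(np.array([proj(s,w) for w in W],np.float32)*4+2).astype(np.int32); cv2.fillConvexPoly(m,h,1)
    return cv2.resize(m.astype(np.float32),(640,480),interpolation=cv2.INTER_AREA)
def fit(views,parts,p0,yaws):
    def cost(p): return sum(1-np.minimum(k,g).sum()/np.maximum(k,g).sum() for s,k in views for g in[sil(s,parts,p)])
    best=None
    for y in yaws:
        x0=np.array([p0[0],p0[1],y]); S=np.vstack([x0]+[x0+d for d in np.diag([.008,.008,.12])])
        r=minimize(cost,x0,method="Nelder-Mead",options=dict(initial_simplex=S,maxfev=90,xatol=2e-4,fatol=1e-4)); print(np.round(r.x,4),round(r.fun,4))
E
python3 - <<'E'
from fit import *
v=[]
for c in("wrist","scene"):
    s=snapshot(c); k=masks_of(c,"post")[0]; print(k["score"],k["extent"]); v.append((s,k["mask"].astype(np.float32)))
fit(v[:1],[POST],(.45,-.238),(-.6,0,.6,1.2)); fit(v,[POST],(.45,-.238),(0,.6))
E
```

```text
0.66 [336.7, 136.7, 379.4, 194.5]
0.75 [229.1, 225.1, 253.5, 255.7]
[ 0.4542 -0.2417  0.0341] 0.0372
[ 0.4539 -0.2416  0.0366] 0.0376
[ 0.4541 -0.2417  0.037 ] 0.0368
[ 0.4542 -0.2404  0.0652] 0.069
[ 0.4539 -0.2412  0.0291] 0.1539
[ 0.4539 -0.2414  0.0381] 0.1513
```

apply_moves --pt "0 0 0.11 0.02 0.005 -0.03 100" --pt "0 0 0.22 0.04 0.01 -0.06 100" --pt "0 0 0.319 0.048 0.012 -0.1 100" --pt "0 0 0.319 0.048 0.012 -0.145 100" --pt "0 0 0.319 0.048 0.012 -0.16 100"

```text
time: 3.05
tool_pos: [0.4505, -0.2419, 0.1698]
ee_rot: [-3.134, -0.006, 1.602]
wrist_force: [-0.6, 0.8, -0.8]
width: 0.0942
finger_force: 0.0
```

Run:
```python
from fit import *
s=snapshot("wrist"); save(s,"w2.png"); k=masks_of("wrist","post")[0]; print(k["score"],k["extent"])
fit([(s,k["mask"].astype(np.float32))],[POST],(.454,-.2415),(.03,)); o=get_obs(); print(o["tool_pos"],o["ee_rot"])
```

```text
0.9 [296.2, 184.9, 348.8, 280.8]
[ 0.4538 -0.2417  0.0288] 0.0283
[ 0.45145427 -0.24277725  0.1728565 ] [-3.13680735 -0.00352067  1.60208618]
```

View pics/w2.png

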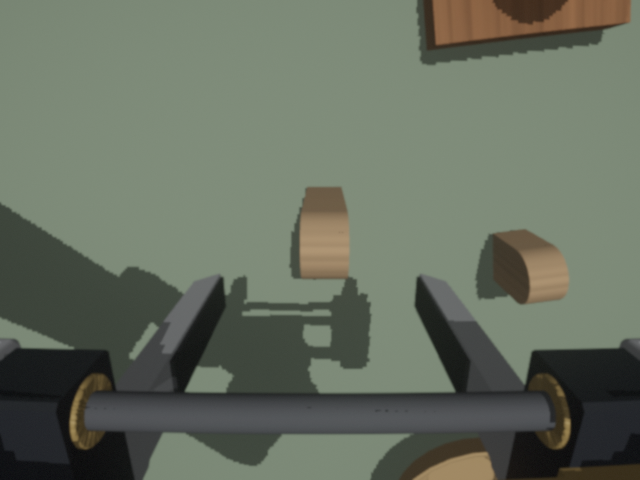

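The post sits square between the fingers (324,232), aligned. I'll descend and grip.

apply_moves --pt "0 0 0 0.001 0 -0.04 100" --pt "0 0 0 0.001 0 -0.08 100" --pt "0 0 0 0.001 0 -0.105 100" --pt "0 0 0 0.001 0 -0.105 100" --pt "0 0 0 0.001 0 -0.105 20"

```text
time: 3.65
tool_pos: [0.4554, -0.2447, 0.0734]
ee_rot: [3.138, 0.002, 1.602]
wrist_force: [0.3, 0.3, -0.6]
width: 0.0888
finger_force: 0.0
```

apply_moves --pt "0 0 0 0 0 0 10" --pt "0 0 0 0 0 0 10" --pt "0 0 0 0 0 0 10" --pt "0 0 0 0 0 0 10" --pt "0 0 0 0 0 0 10"

```text
time: 4.15
tool_pos: [0.4541, -0.2435, 0.0708]
ee_rot: [3.141, 0.0, 1.603]
wrist_force: [0.7, 0.3, -0.2]
width: 0.0493
finger_force: 0.0
```

apply_moves --pt "0 0 0 0 0.001 0 10" --pt "0 0 0 0 0.001 0 10" --pt "0 0 0 0 0.001 0 10" --pt "0 0 0 0 0.001 0 10" --pt "0 0 0 0 0.001 0 10"

```text
time: 4.65
tool_pos: [0.4539, -0.2423, 0.0703]
ee_rot: [-3.141, -0.0, 1.603]
wrist_force: [-0.3, 1.3, -0.5]
width: 0.0299
finger_force: 30.0
```

apply_moves --pt "0 0 0 0 0 0.03 10" --pt "0 0 0.02 0 0 0.07 10" --pt "0 0 0.05 0.01 0.03 0.11 10" --pt "0 0 0.09 0.03 0.06 0.13 10" --pt "0 0 0.13 0.05 0.1 0.13 10"

```text
time: 5.15
tool_pos: [0.5063, -0.1432, 0.2052]
ee_rot: [3.134, 0.005, 1.732]
wrist_force: [1.1, 0.6, -1.9]
width: 0.0298
finger_force: 30.0
```

apply_moves --pt "0 0 0 0.02 0.04 0 10" --pt "0 0 0 0.04 0.08 0 10" --pt "0 0 0 0.06 0.12 0 10" --pt "0 0 0 0.074 0.142 0 10" --pt "0 0 0 0.074 0.142 0 10"

```text
time: 5.65
tool_pos: [0.5788, 0.0028, 0.1994]
ee_rot: [-3.141, -0.001, 1.738]
wrist_force: [0.1, -0.1, -1.7]
width: 0.0298
finger_force: 30.0
```

Run:
```python
from fit import *
o=get_obs(); print(o["time"],o["tool_pos"],o["ee_rot"],o["wrist_force"],o["width"])
s=snapshot("wrist"); save(s,"w3.png")
for q,z in(("slot",.008),("pad",.061),("dish",.028),("caddy",0)):
    for r in place_of("wrist",q)[:2]: print(q,r["score"],r["pixel"],onz(s,r["pixel"],z))
```

```text
5.65 [0.57879026 0.00282559 0.19935561] [-3.14066610e+00 -1.48389364e-03  1.73766791e+00] [ 0.07013961 -0.10163721 -1.67741675] 0.029821855136901505
slot 0.89 [331.1, 130.8] [0.57859647 0.0723197  0.008     ]
pad 0.91 [333.6, 110.5] [0.5760709  0.08940677 0.061     ]
caddy 0.67 [330.7, 95.8] [0.57317515 0.10252831 0.        ]
```

View pics/w3.png

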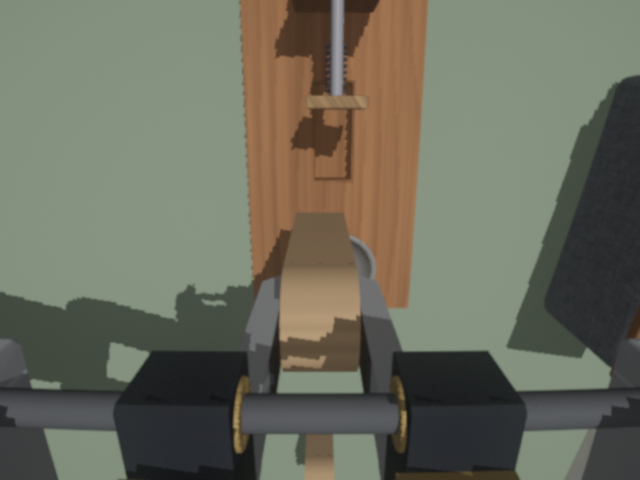

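The board's edges run (243,0)→(252,270) and (426,0)→(409,305). The slot's near end is at row ~180, columns 314–352, and the cork plate is at (337,101). I'll fit the edges for yaw.

Run:
```python
from fit import *
s=snapshot("wrist"); im=s["pixels"].astype(float)
d=cv2.GaussianBlur(im[:,:,0]-im[:,:,1],(3,3),0)
L=[];Rr=[]
def cross(row,a,b):
    x=d[row,a:b]; t=(x.max()+x.min())/2; i=np.where((x[:-1]-t)*(x[1:]-t)<0)[0]
    return [a+j+(t-x[j])/(x[j+1]-x[j]) for j in i]
for r in range(10,200,5):
    c=cross(r,225,270); e=cross(r,395,445)
    if c: L.append(onz(s,(c[0],r),.028)[:2])
    if e: Rr.append(onz(s,(e[-1],r),.028)[:2])
res=[]
for P in(L,Rr):
    P=np.array(P); k=np.polyfit(P[:,1],P[:,0],1); rr=P[:,0]-np.polyval(k,P[:,1]); g=abs(rr)<.0015; k=np.polyfit(P[g,1],P[g,0],1); res.append(k); print(len(P),g.sum(),"yaw",-np.arctan(k[0]),"x at y=.0735",np.polyval(k,.0735), rr.std())
m=(res[0]+res[1])/2; yaw=-np.arctan(m[0]); print("mean yaw",yaw,"axis x at .0735",np.polyval(m,.0735),"width",(res[1]-res[0])[1]*np.cos(yaw)+(res[1]-res[0])[0]*.0735)
print("near slot edge",onz(s,(333,179.5),.028),"slot L/R",onz(s,(314,160),.028),onz(s,(352,160),.028),"pad top edge",onz(s,(337,107),.111),onz(s,(337,97),.111))
big=cv2.resize(s["pixels"][85:195,285:385],(800,600)[:2] and (600,660)[:2]) ; big=big[:600]
cv2.imwrite("pics/w3c.png",cv2.cvtColor(cv2.resize(s["pixels"][85:185,285:385],(600,600),interpolation=cv2.INTER_CUBIC),cv2.COLOR_RGB2BGR))
```

```text
38 38 yaw 0.16552081848448685 x at y=.0735 0.5031078498764143 0.00012051685036618973
37 37 yaw 0.16549527572993045 x at y=.0735 0.6552530602005711 4.3629191812521634e-05
mean yaw 0.16550804713445358 axis x at .0735 0.5791804550384927 width 0.15006613894227605
near slot edge [0.5859181  0.02692651 0.028     ] slot L/R [0.56659999 0.0412358  0.028     ] [0.59948316 0.04653516 0.028     ] pad top edge [0.57566687 0.08663003 0.111     ] [0.57461626 0.09274455 0.111     ]
```

View pics/w3c.png

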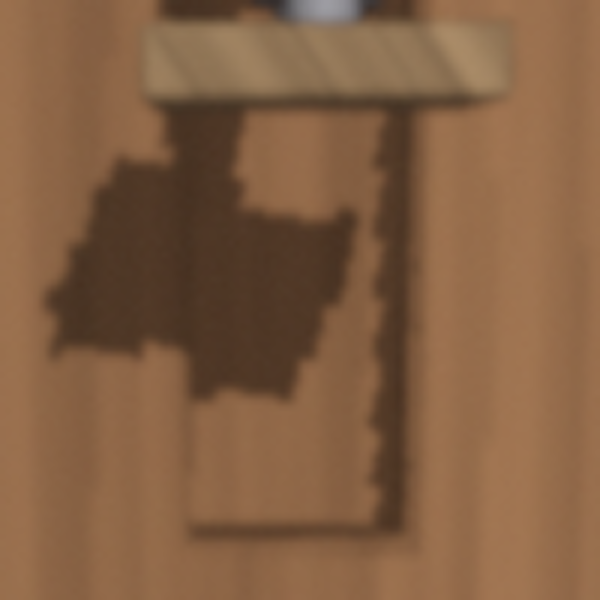

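apply_moves --pt "0 0 0 0.001 0.02 0 10" --pt "0 0 0 0.003 0.045 0 10" --pt "0 0 0 0.003 0.054 -0.03 10" --pt "0 0 0 0.003 0.054 -0.07 10" --pt "0 0 0 0.003 0.054 -0.091 10"

```text
time: 6.45
tool_pos: [0.579, 0.0529, 0.1063]
ee_rot: [-3.137, -0.001, 1.732]
wrist_force: [-1.0, -1.2, -2.0]
width: 0.0299
finger_force: 30.0
```

apply_moves --pt "0 0 0 0 0 0 10" --pt "0 0 0 0 0 0 10" --pt "0 0 0 0 0 0 10" --pt "0 0 0 0 0 0 10" --pt "0 0 0 0 0 0 10"

```text
time: 6.95
tool_pos: [0.5819, 0.0534, 0.1113]
ee_rot: [3.139, 0.001, 1.733]
wrist_force: [0.2, 0.4, -0.4]
width: 0.0301
finger_force: 30.0
```

Run:
```python
from h import *
o=get_obs(); print(o["time"],o["tool_pos"],o["ee_rot"],o["wrist_force"],o["width"])
s=snapshot("scene"); cv2.imwrite("pics/s2.png",cv2.cvtColor(cv2.resize(s["pixels"][215:305,300:420],(800,600),interpolation=cv2.INTER_CUBIC),cv2.COLOR_RGB2BGR))
```

```text
6.95 [0.58193818 0.05340276 0.11125323] [3.13850509e+00 5.19912397e-04 1.73258752e+00] [ 0.23767616  0.39652    -0.43133265] 0.030104287432562563
```

View pics/s2.png

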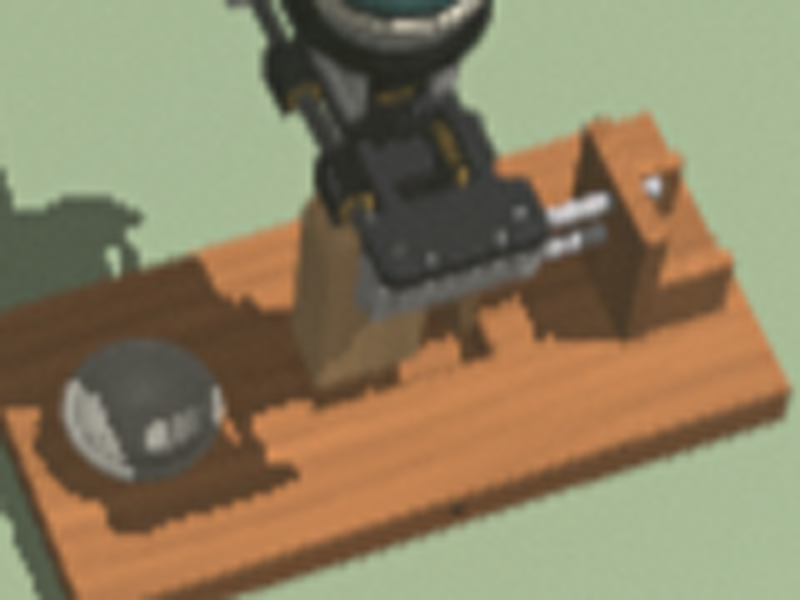

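The post hangs over the slot, between the dish and the cork. I'll settle before going down.

apply_moves --pt "0 0 0.003 0 0.001 0 10" --pt "0 0 0.003 0 0.001 0 10" --pt "0 0 0.003 0 0.001 0 10" --pt "0 0 0.003 0 0.001 0 10" --pt "0 0 0.003 0 0.001 0 10"

```text
time: 7.5
tool_pos: [0.5809, 0.0546, 0.1094]
ee_rot: [-3.141, -0.0, 1.736]
wrist_force: [-0.1, 0.1, -2.1]
width: 0.0296
finger_force: 30.0
```

apply_moves --pt "0 0 0 0.001 0.002 0 10" --pt "0 0 0 0.001 0.002 0 10" --pt "0 0 0 0.001 0.002 0 10" --pt "0 0 0 0.001 0.002 -0.004 10" --pt "0 0 0 0.001 0.002 -0.008 10"

```text
time: 8.0
tool_pos: [0.582, 0.0566, 0.1013]
ee_rot: [3.141, 0.0, 1.736]
wrist_force: [-1.6, 0.2, -1.1]
width: 0.0298
finger_force: 30.0
```

apply_moves --pt "0 0 0 0 0 0 10" --pt "0 0 0 0 0 0 10" --pt "0 0 0 0 0 -0.002 10" --pt "0 0 0 0 0 -0.004 10" --pt "0 0 0 0 0 -0.006 10"

```text
time: 8.5
tool_pos: [0.582, 0.0565, 0.0954]
ee_rot: [3.141, 0.0, 1.736]
wrist_force: [-0.0, 0.0, -0.8]
width: 0.0299
finger_force: 30.0
```

apply_moves --pt "0 0 0 0 0 -0.002 10" --pt "0 0 0 0 0 -0.004 10" --pt "0 0 0 0 0 -0.006 10" --pt "0 0 0 0 0 -0.008 10" --pt "0 0 0 0 0 -0.008 10"

```text
time: 9.0
tool_pos: [0.5817, 0.0566, 0.087]
ee_rot: [-3.141, -0.0, 1.736]
wrist_force: [1.2, 0.5, -2.2]
width: 0.0298
finger_force: 30.0
```

apply_moves --pt "0 0 0 0 0 -0.003 10" --pt "0 0 0 0 0 -0.006 10" --pt "0 0 0 0 0 -0.008 10" --pt "0 0 0 0 0 -0.009 10" --pt "0 0 0 0 0 -0.009 10"

```text
time: 9.5
tool_pos: [0.582, 0.0566, 0.0784]
ee_rot: [-3.142, -0.0, 1.736]
wrist_force: [0.1, 0.4, -1.2]
width: 0.0298
finger_force: 30.0
```

apply_moves --pt "0 0 0 0 0 -0.001 10" --pt "0 0 0 0 0 -0.001 10" --pt "0 0 0 0 0 -0.001 10" --pt "0 0 0 0 0 -0.001 10" --pt "0 0 0 0 0 -0.001 10"

```text
time: 10.0
tool_pos: [0.582, 0.0565, 0.0783]
ee_rot: [3.141, 0.0, 1.736]
wrist_force: [-2.1, -0.7, 5.7]
width: 0.0301
finger_force: 30.0
```

apply_moves --pt "0 0 0 -0.0003 0.002 0.0004 10" --pt "0 0 0 -0.0007 0.004 0.0004 10" --pt "0 0 0 -0.001 0.006 0.0004 10" --pt "0 0 0 -0.0013 0.008 0.0004 10" --pt "0 0 0 -0.0013 0.008 0.0004 10"

```text
time: 10.5
tool_pos: [0.581, 0.0628, 0.0784]
ee_rot: [3.141, 0.004, 1.735]
wrist_force: [-2.9, -4.7, 4.8]
width: 0.0297
finger_force: 30.0
```

apply_moves --pt "0 0 0 -0.0003 0.002 0 10" --pt "0 0 0 -0.0007 0.004 0 10" --pt "0 0 0 -0.001 0.006 0 10" --pt "0 0 0 -0.001 0.006 0 10" --pt "0 0 0 -0.001 0.006 0 10"

```text
time: 11.0
tool_pos: [0.58, 0.0683, 0.0784]
ee_rot: [3.141, 0.005, 1.735]
wrist_force: [-1.4, -6.4, 5.3]
width: 0.0299
finger_force: 30.0
```

apply_moves --pt "0 0 0 -0.0003 0.002 0.0003 10" --pt "0 0 0 -0.0005 0.003 0.0006 10" --pt "0 0 0 -0.0005 0.003 0.0006 10" --pt "0 0 0 -0.0005 0.003 0.0006 10" --pt "0 0 0 -0.0005 0.003 0.0006 10"

```text
time: 11.5
tool_pos: [0.5796, 0.0708, 0.0784]
ee_rot: [-3.141, 0.005, 1.735]
wrist_force: [-1.3, -6.7, 1.9]
width: 0.0297
finger_force: 30.0
```

Run:
```python
from h import *
o=get_obs(); print(o["time"],o["tool_pos"],o["ee_rot"],o["wrist_force"],o["wrist_torque"])
s=snapshot("wrist"); sl=np.array([.5795,.0715]);a=.1655;X=np.array([np.cos(a),np.sin(a)]);Y=np.array([-np.sin(a),np.cos(a)])
for r in place_of("wrist","pad")[:2]: print(r, (onz(s,r["pixel"],.061)[:2]-sl)@Y*1000)
for y in(19,21,23,25,27,29,31,39): print(y,[np.round(proj(s,(*(sl+Y*y/1000+X*x),.111)),1) for x in(-.02,.02)])
cv2.imwrite("pics/w4.png",cv2.cvtColor(cv2.resize(s["pixels"][120:270,220:420],(800,600),interpolation=cv2.INTER_CUBIC),cv2.COLOR_RGB2BGR))
```

```text
11.5 [0.5795623  0.0707876  0.07843735] [-3.14145739  0.00532609  1.73485554] [-1.3184225  -6.69316117  1.86235223] [-1.38752811  0.28592747  0.09757841]
{'pixel': [315.3, 235.4], 'score': 0.8} 21.840357466268415
19 [array([267.4, 279.7]), array([367.4, 279.4])]
21 [array([267.2, 275.1]), array([367.6, 274.8])]
23 [array([267. , 270.4]), array([367.7, 270.1])]
25 [array([266.8, 265.7]), array([367.9, 265.4])]
27 [array([266.5, 261. ]), array([368.1, 260.7])]
29 [array([266.3, 256.2]), array([368.3, 255.9])]
31 [array([266.1, 251.4]), array([368.4, 251.1])]
39 [array([265.2, 231.8]), array([369.1, 231.5])]
```

View pics/w4.png

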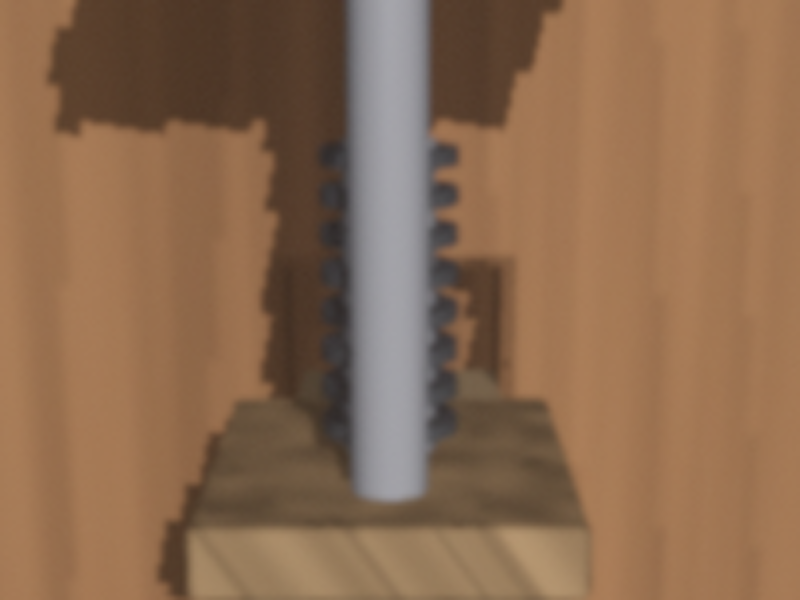

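The cork plate's back top edge is at crop row 525, which is full-image row 251. The stop is therefore pushed back about 4 mm, so it needs about 6 mm more.

apply_moves --pt "0 0 0 -0.0003 0.002 0 10" --pt "0 0 0 -0.0007 0.004 0 10" --pt "0 0 0 -0.001 0.006 0 10" --pt "0 0 0 -0.001 0.006 0 10" --pt "0 0 0 -0.001 0.006 0 10"

```text
time: 12.1
tool_pos: [0.5789, 0.0752, 0.0785]
ee_rot: [-3.142, 0.008, 1.734]
wrist_force: [-0.9, -10.3, 2.0]
width: 0.0298
finger_force: 30.0
```

Run:
```python
from h import *
o=get_obs(); print(o["time"],o["tool_pos"],o["ee_rot"],o["wrist_force"],o["wrist_torque"])
s=snapshot("wrist"); sl=np.array([.5795,.0715]);a=.1655;X=np.array([np.cos(a),np.sin(a)]);Y=np.array([-np.sin(a),np.cos(a)])
for r in place_of("wrist","pad")[:2]: print(r, (onz(s,r["pixel"],.061)[:2]-sl)@Y*1000)
for y in(33,35,36,37,38,39,41): print(y,[np.round(proj(s,(*(sl+Y*y/1000+X*x),.111)),1) for x in(-.02,.02)])
cv2.imwrite("pics/w5.png",cv2.cvtColor(cv2.resize(s["pixels"][120:270,220:420],(800,600),interpolation=cv2.INTER_CUBIC),cv2.COLOR_RGB2BGR))
```

```text
12.1 [0.57885807 0.07520922 0.07851665] [-3.14150873  0.00822112  1.73428227] [ -0.88488015 -10.31488027   1.99479395] [-1.91697207  0.18182079  0.11202926]
{'pixel': [317.0, 233.6], 'score': 0.93} 27.26991528755019
33 [array([266.4, 257.7]), array([368.2, 257.4])]
35 [array([266.1, 252.9]), array([368.4, 252.6])]
36 [array([266. , 250.5]), array([368.4, 250.2])]
37 [array([265.9, 248.1]), array([368.5, 247.7])]
38 [array([265.8, 245.7]), array([368.6, 245.3])]
39 [array([265.7, 243.2]), array([368.7, 242.9])]
41 [array([265.5, 238.3]), array([368.9, 238. ])]
```

View pics/w5.png

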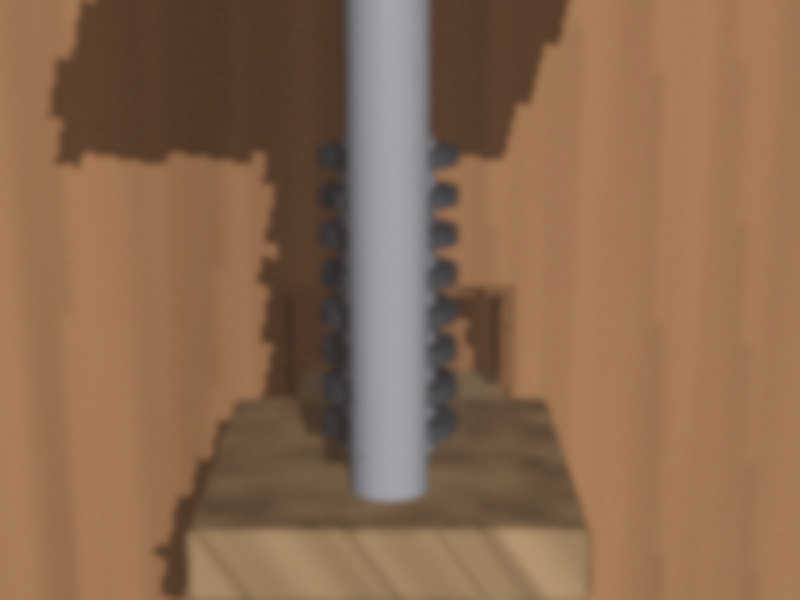

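The back edge is now at row ~251.4, so the stop is at about 8.6 mm. It needs a little more.

apply_moves --pt "0 0 0 -0.0001 0.0006 0 10" --pt "0 0 0 -0.0002 0.0012 0 10" --pt "0 0 0 -0.0003 0.0018 0 10" --pt "0 0 0 -0.0003 0.0018 0 10" --pt "0 0 0 -0.0003 0.0018 0 10"

```text
time: 12.7
tool_pos: [0.5787, 0.0762, 0.0785]
ee_rot: [-3.141, 0.01, 1.734]
wrist_force: [-0.9, -11.9, 2.1]
width: 0.0301
finger_force: 30.0
```

apply_moves --pt "0 0 0 0 0 0 10" --pt "0 0 0 0 0 0 10" --pt "0 0 0 0 0 0 10" --pt "0 0 0 0 0 0 10" --pt "0 0 0 0 0 0 10"

```text
time: 13.2
tool_pos: [0.5787, 0.0762, 0.0785]
ee_rot: [-3.141, 0.01, 1.734]
wrist_force: [0.2, -12.9, 1.6]
width: 0.0295
finger_force: 30.0
```

Run:
```python
from h import *
o=get_obs(); print(o["time"],o["tool_pos"],o["ee_rot"],o["wrist_force"],o["qvel"])
s=snapshot("wrist"); sl=np.array([.5795,.0715]);a=.1655;Y=np.array([-np.sin(a),np.cos(a)])
for r in place_of("wrist","pad")[:1]: print(r, (onz(s,r["pixel"],.061)[:2]-sl)@Y*1000)
g=s["pixels"].sum(2).astype(float); p=g[240:262,[275,285,295,345,355]].mean(1); print(np.round(p))
i=np.argmax(np.diff(p)); print("edge row",240.5+i)
for row in(250,251,252,253): print(row,(onz(s,(280,row),.111)[:2]-sl)@Y*1000-27)
```

```text
13.2 [0.57865729 0.07621764 0.07852742] [-3.14143922  0.00955184  1.73389047] [  0.19240562 -12.94297938   1.55363111] [ 0.00046883  0.00091642 -0.0005162  -0.00077187 -0.00128274 -0.00046093]
{'pixel': [318.8, 235.8], 'score': 0.91} 27.079877647472326
[261. 258. 250. 246. 238. 233. 231. 230. 234. 240. 250. 277. 329. 377.
 393. 395. 394. 391. 389. 386. 384. 385.]
edge row 251.5
250 10.271522736674754
251 9.856991009789951
252 9.441788473875526
253 9.025912662878419
```

```bash
python3 -c "
from bench import *
print(close_job())"
```

```text
the job is handed in; nothing more can be done
None
```

The job is handed in: the tall post stands fully down in the slot, still gripped and steadily pressing the cork. From the wrist image the stop is pushed back about 9.6 mm (roughly 10 N, well short of its 20 mm end), while the wrist sensor reads about 12–13 N including slot friction; I got no verdict back.

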